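# Let the pedal bin's lid down gently

### The arm

A 6-joint arm with a two-finger parallel gripper is mounted at the origin on the work surface. World frame = base frame: x ahead of the robot, y to its left, z up, the work surface at z = 0. Lengths are in m, angles in degrees, forces in N, time in s.
With the tool pointing down it reaches from about 0.325 to 0.9 m from the base axis. Payload 6.1 kg.
Tool frame: the origin (TCP) lies at the very end of the fingers, on their centre line; the grasp point (between the pads) lies 19 mm behind it (robot.tcp_to_grasp is the z of the grasp point in the tool frame, in m); z points along the fingers, y is the line along which they close (so a half turn about z gives the same grasp; the last joint's range is limited). The gripper opens to 85 mm and grips with 20 to 120 N. Pads are 22 mm wide; open, the fingers measure 114 mm over their backs; the gripper's body (76 mm by 85 mm) begins 54 mm behind the grasp point. The pads swing forward as they close: fully open they stand 13 mm farther back than shut.
Start: joints at [-74.777, 12.628, 87.462, -0, 79.91, -7.225], TCP at [0.239, -0.578, 0.231] pointing down, gripper open.
Joint ranges: [-170.65, 170.65], [-52.31, 119.04], [5.05, 147.46], [-71.25, 251.25], [11.57, 151.72], [-153.62, 153.62]. Speed limits (degrees/s): [147.25, 147.25, 172.46, 180, 180, 180].

### API

Orientations are given as a 3x3 rotation matrix whose columns are the frame's x, y, z axes.
In Python, from workcell import robot gives the robot as it stands. The module is installed in compiled form; this text tells all that it offers.
- The arm moves only by the tool step_arm, never from a script. Its argument "increments" is a list of rows, each an object of numbers: "rx", "ry", "rz": the turn, a rotation vector about the tool's x, y, z in units of 45 degrees (1.0 is 45 degrees); "tx", "ty", "tz": the shift along the tool's x, y, z in units of 0.2 m (1.0 is 0.2 m); "jaw": the closure, from 0 (fully open) to 1 (shut). In form: [{"rx": .., "ry": .., "rz": .., "tx": .., "ty": .., "tz": .., "jaw": ..}, ...]. A call has 1 to 20 rows; each row is the pose to reach, as a shift and turn from the pose commanded when the call began, along the tool's axes at that moment; what a row does not reach only later rows make up. A row lasts 1/10 s, in which the tool goes at most 50 mm and 8.59 degrees, less where a joint would pass 70% of its speed; a pose out of reach is approached as far as the arm can. A call with a number of a shift or a turn outside -1 to 1 is refused whole. A call with a gripper value outside its range is refused whole. The fingers move at their own pace and stop on an object; "newtons" is the grip in N (left out, the last holds). Time passes only in rows, so rows that repeat a pose let the fingers close. It gives the time, the measured TCP pose, the force, the opening and the grip force at its end, in the units of the state.
- robot.sense(): the state, without advancing time (a new reading comes with each control period).
- robot.capture(name): name is "scene" or "top" or "wrist"; returns a dict with "color" (480x640x3 uint8, red, green, blue), "z_map" (480x640 float32, m along the optical axis (not along the pixel's ray), 0 where there is no reading), "fx", "fy", "cx", "cy" (pixels), "R" (3x3) and "t" (3): a world point X has camera coordinates R X + t; the wrist camera has in their place "mount" (4x4, takes a point from camera to tool coordinates, whose origin is the TCP and whose axes are the flange's). Camera axes: x right, y down, z forward; pixel columns grow to the right and rows downward; lengths in m; the calibration is good to about 2 mm. A picture is of the moment at which its call begins: read the wrist's pose just before it.
- robot.sign_off(): hands the job in; it is judged then, once.
The state is a dict: "clock": time; "qpos": joint angles; "qvel": joint speeds; "tau": joint torques, N m; "ee_pos": TCP position; "tool_rot": TCP orientation; "ft_force": force on the tool from outside, world axes, zero at the start; "torque": the same for the moment, N m; "grip_width": finger opening in m; "finger_force": force on a finger pad.
Only numpy, scipy, OpenCV 4.12 (cv2) and the standard library are available. Lean on these libraries where they do the work, as an engineer would, in place of code of your own. Each camera call takes 0.05 s, during which the arm holds its last target. There are 200 camera calls.

### The job

Someone has propped the little pedal bin open by standing a jar of pebbles on its pedal. Lift that jar off slowly, so that the sprung pedal rises with it and the lid sinks shut over a second or more instead of slamming, then stand the jar gently upright inside the rim of the terracotta saucer and let go.

Things in the scene. Friction and masses are not known exactly. Their poses are not given: they have to be found in the camera images.
- bin_pedal (a joint): how far the pedal of the small grey pedal bin is pressed, in m: 0.03 = right down and the bin's lid wide open (start), 0 = up and lid shut. The lid is linked to it (0.04 rad per mm), hinged on the rim away from the pedal, 294 mm along x from the pedal's middle. Spring and lid push the pedal up with about 3 N. Rising faster than 0.08 m/s makes the lid slam.
- pedal_top (a point): middle of the top of the pedal plate (steel, 84 mm in x, 100 in y); x points level to the bin (180 x 180 mm, 150 tall, fixed to the table), z up. It moves straight up and down: 25 mm above the table when down, 55 mm when up. Bin wall 110 mm away along x; lid's free edge 98 mm along x and 157 mm above the table when shut, about 220 and 335 mm when open.
- jar: slim closed glass jar of pebbles standing upright on the pedal: a cylinder 60 mm in diameter, 110 mm tall with its aluminium cap (16 mm tall, same diameter), 0.5 to 0.7 kg; its weight holds the pedal down. Origin: centre of its underside, z up. Grip it from above, fingers closing along the pedal's y. The wider, taller jar (80 x 150 mm) on the table is not part of the job.
- saucer: low terracotta saucer, loose on the table: 108 mm across at the foot, 124 mm at the rim, 18 mm tall; flat inside floor about 100 mm across, 8 mm above the table. Origin: centre of its underside, z up. The terracotta flowerpot (106 mm across, 80 mm tall) is not it.

How it is judged (in metres and radians):
On the way:
1. the lid has come fully down (value of joint bin_pedal below 0.002 m), for 0.2 s.
At the end, for the whole second after the job is handed in: The bin's lid is shut (pedal within 2 mm of fully up), and the jar stands upright (within 10 degrees), at rest and let go, on the floor of the saucer, inside its rim (within 26 mm of its centre), with the saucer still on the table (value of joint bin_pedal below 0.002 m and horizontal distance between jar and saucer below 0.026 m and z of jar in the frame of saucer between 0.003 and 0.014 m and angle between jar's own z axis and vertical below 0.17 rad and height (world z) of saucer below 0.01 m and linear speed of jar below 0.03 m/s); the robot touches nothing.
It fails at once if the lid slams: the pedal that is linked to it rises faster than 0.08 m/s (velocity of joint bin_pedal below -0.08 m/s).
It fails at once if the jar is dropped into the saucer: faster than 0.5 m/s within 50 mm of it (linear speed of jar above 0.5 m/s and distance between jar and saucer below 0.05 m).
It also fails if it takes over 48 s, if anything falls off the work surface, if the arm or the gripper's body presses on something with over 40 N, if the wrist force passes 120 N, or if a joint passes its speed limit or range.

## Working session

There is one attempt and no reset: what is moved stays moved. The work goes in short steps, Python scripts to look and compute and a tool call to move; the robot and the scene stay as the last step left them, time stands still between calls to the robot, and variables do not carry over. Pictures are saved under pics/ and viewed, at most 10 in all, crops included, and the job is handed in when it is done.

Besides the shell and the picture viewer there is one more tool, called in YAML: its name, and indented under it one key for each argument. step_arm: Moves the arm, as the interface text tells. Shifts and turns lie within -1 to 1; 1 stands for 0.2 m of shift or 45 degrees of turn. Its arguments: {"type":"object","properties":{"increments":{"type":"array"},"newtons":{"type":"number"}},"required":["increments"]}

```bash
mkdir -p pics
cat > h.py <<'E'
import numpy as np, cv2
from workcell import robot
def cloud(c):
    z=c["z_map"]; v,u=np.mgrid[:480,:640]
    P=np.stack([(u-c["cx"])/c["fx"]*z,(v-c["cy"])/c["fy"]*z,z],-1)
    W=(P-np.array(c["t"]))@np.array(c["R"])
    W[z==0]=np.nan
    return W
E
python3 - <<'E'
from h import *
a=robot.capture("top"); b=robot.capture("scene")
np.savez("c.npz",top=cloud(a),scene=cloud(b),tc=a["color"],sc=b["color"])
cv2.imwrite("pics/top.png",a["color"][...,::-1]); cv2.imwrite("pics/scene.png",b["color"][...,::-1])
s=robot.sense();print(s["clock"],s["ee_pos"],s["tool_rot"],s["grip_width"],robot.tcp_to_grasp)
E
```

```text
0.1 [ 0.23850655 -0.57708583  0.23029221] [[ 9.24228003e-01  3.81840757e-01 -4.84705167e-04]
 [ 3.81841008e-01 -9.24226427e-01  1.71962963e-03]
 [ 2.08647353e-04 -1.77441016e-03 -9.99998404e-01]] 0.08506502833670168 -0.0187
```

View pics/top.png

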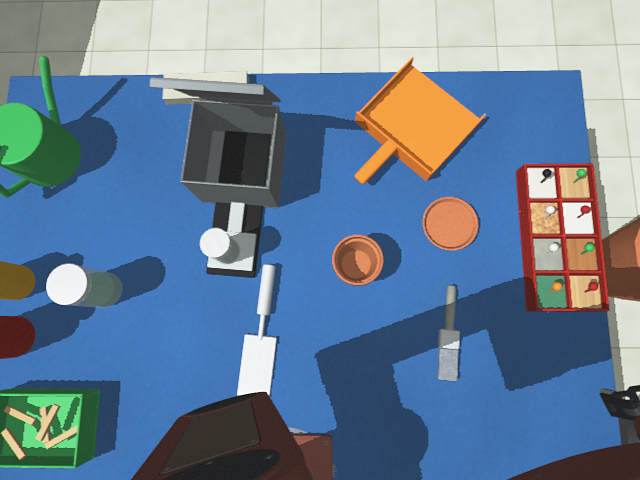

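View pics/scene.png

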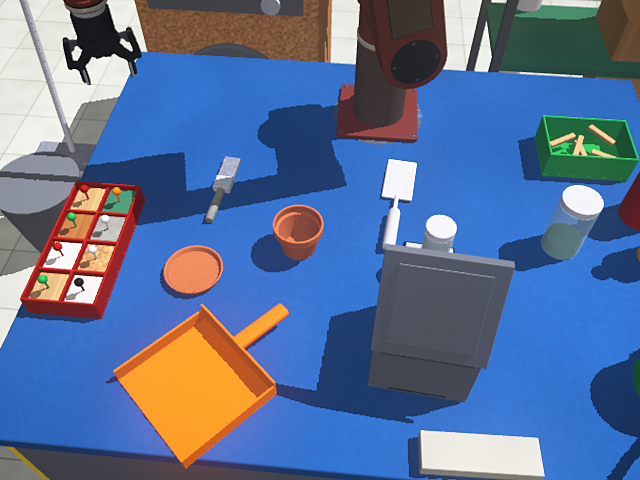

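The top view shows the jar's white cap at (215,244) on the pedal, with the bin behind it and its lid open, the saucer at (451,223) and the flowerpot at (358,260). The scene view agrees: jar in front of the bin at (440,230), saucer at (193,270).

Run:
```python
from h import *
d=np.load("c.npz");T=d["top"];C=d["tc"].astype(int);S=d["scene"]
def circ(P):
    (c,r)=cv2.minEnclosingCircle(P[:,:2].astype(np.float32)); return np.round(c,4),round(r,4),len(P),np.round(np.median(P,0),4)
# cap
sub=T[220:270,190:240].reshape(-1,3); z=sub[:,2]
print("cap zmax",np.nanpercentile(z,[50,80,95]))
m=(z>.125)&(z<.145);print("cap",circ(sub[m]))
# saucer
sub=T[190:256,415:485].reshape(-1,3);z=sub[:,2]; print("sauc z",np.nanpercentile(z,[5,30,50,80,97]))
for lo,hi in((.004,.03),(.014,.03)):
    m=(z>lo)&(z<hi);print("saucer",lo,circ(sub[m]))
# bin rim: z ~.15
sub=T[90:215,170:295].reshape(-1,3);z=sub[:,2];m=(z>.135)&(z<.158)
P=sub[m][:,:2].astype(np.float32);r=cv2.minAreaRect(P);print("bin",r,cv2.boxPoints(r).round(3).tolist())
# pedal plate
V=T[195:285,195:275];z=V[...,2];m=(z>.018)&(z<.032)
P=V[m];r=cv2.minAreaRect(P[:,:2].astype(np.float32));print("pedal",r,len(P),cv2.boxPoints(r).round(3).tolist())
# scene cap
sub=S[205:250,415:465].reshape(-1,3);m=(sub[:,2]>.125)&(sub[:,2]<.145);print("cap scene",circ(sub[m]))
sub=S[240:300,155:230].reshape(-1,3);m=(sub[:,2]>.004)&(sub[:,2]<.03);print("saucer scene",circ(sub[m]))
```

```text
cap zmax [0.02450252 0.13360323 0.1358631 ]
cap (array([0.4864, 0.1301]), 0.0304, 719, array([0.4851, 0.1288, 0.1345]))
sauc z [-0.0024887   0.00032718  0.00420769  0.00940048  0.01793619]
saucer 0.004 (array([ 0.5567, -0.3746]), 0.0955, 2307, array([ 0.5525, -0.3674,  0.0087]))
saucer 0.014 (array([ 0.5514, -0.3655]), 0.0621, 447, array([ 0.557 , -0.3736,  0.017 ]))
bin ((0.6908511519432068, 0.1034335196018219), (0.18267002701759338, 0.18668054044246674), 85.30792999267578) [[0.5899999737739563, 0.019999999552965164], [0.7760000228881836, 0.004999999888241291], [0.7910000085830688, 0.18700000643730164], [0.6050000190734863, 0.20200000703334808]]
pedal ((0.5093211531639099, 0.1145310029387474), (0.18825680017471313, 0.18127000331878662), 85.59257507324219) 1628 [[0.41200000047683716, 0.02800000086426735], [0.5920000076293945, 0.014000000432133675], [0.6069999933242798, 0.20100000500679016], [0.4259999990463257, 0.2150000035762787]]
cap scene (array([0.4897, 0.1298]), 0.0316, 654, array([0.4927, 0.1295, 0.1357]))
saucer scene (array([ 0.5504, -0.3725]), 0.1087, 2382, array([ 0.5492, -0.3664,  0.0094]))
```

```bash
cat > d.py <<'E'
import sys; from h import *
# target x y z [yaw of tool x, deg] -> increments in tool units
from scipy.spatial.transform import Rotation as Ro
s=robot.sense();R=np.array(s["tool_rot"]);t=np.array(list(map(float,sys.argv[1:4])))
yaw=np.radians(float(sys.argv[4]) if len(sys.argv)>4 else -4.6)
c,q=np.cos(yaw),np.sin(yaw);G=np.array([[c,q,0],[q,-c,0],[0,0,-1]])
print("t",(R.T@(t-s["ee_pos"])/.2).round(4),"r",(np.degrees(Ro.from_matrix(R.T@G).as_rotvec())/45).round(4))
print(s["clock"],s["ee_pos"].round(4),np.round(s["qpos"],1),np.round(s["ft_force"],2),s["grip_width"],s["finger_force"])
E
python3 d.py .487 .130 .24
```

```text
t [ 2.4983 -2.7932 -0.0431] r [-2.300e-03  3.000e-04  6.011e-01]
0.1 [ 0.2385 -0.5771  0.2303] [-74.8  12.7  87.5  -0.   79.9  -7.2] [ 0.28  0.56 -0.65] 0.08506502833670168 0.0
```

step_arm:
  increments:
    - {"rz": 0.15, "tx": 0.2, "ty": -0.22, "tz": -0.05, "jaw": 0}
    - {"rz": 0.3, "tx": 0.35, "ty": -0.4, "tz": -0.05, "jaw": 0}
    - {"rz": 0.45, "tx": 0.5, "ty": -0.56, "tz": -0.05, "jaw": 0}
    - {"rz": 0.6, "tx": 0.66, "ty": -0.74, "tz": -0.05, "jaw": 0}
    - {"rz": 0.6, "tx": 0.83, "ty": -0.93, "tz": -0.05, "jaw": 0}
    - {"rz": 0.6, "tx": 0.83, "ty": -0.93, "tz": -0.05, "jaw": 0}
    - {"rz": 0.6, "tx": 0.83, "ty": -0.93, "tz": -0.05, "jaw": 0}

```text
schema error: expected keys rx, ry, rz, tx, ty, tz, jaw
```

```bash
python3 d.py .487 .130 .24
```

```text
t [ 2.4983 -2.7932 -0.0431] r [-2.300e-03  3.000e-04  6.011e-01]
0.1 [ 0.2385 -0.5771  0.2303] [-74.8  12.7  87.5  -0.   79.9  -7.2] [ 0.28  0.56 -0.65] 0.08506502833670168 0.0
```

All keys are needed in every row.

step_arm:
  increments:
    - {"rx": 0, "ry": 0, "rz": 0.15, "tx": 0.15, "ty": -0.17, "tz": -0.05, "jaw": 0}
    - {"rx": 0, "ry": 0, "rz": 0.3, "tx": 0.32, "ty": -0.36, "tz": -0.05, "jaw": 0}
    - {"rx": 0, "ry": 0, "rz": 0.45, "tx": 0.49, "ty": -0.55, "tz": -0.05, "jaw": 0}
    - {"rx": 0, "ry": 0, "rz": 0.6, "tx": 0.66, "ty": -0.74, "tz": -0.05, "jaw": 0}
    - {"rx": 0, "ry": 0, "rz": 0.6, "tx": 0.83, "ty": -0.93, "tz": -0.05, "jaw": 0}
    - {"rx": 0, "ry": 0, "rz": 0.6, "tx": 0.83, "ty": -0.93, "tz": -0.05, "jaw": 0}
    - {"rx": 0, "ry": 0, "rz": 0.6, "tx": 0.83, "ty": -0.93, "tz": -0.05, "jaw": 0}

```text
clock: 0.8
ee_pos: [0.3215, -0.3413, 0.2413]
tool_rot: [[0.997, -0.077, 0.0], [-0.077, -0.997, -0.001], [0.0, 0.001, -1.0]]
ft_force: [0.4, -0.5, -0.4]
grip_width: 0.0854
finger_force: 0.0
```

```bash
python3 d.py .487 .130 .24
```

```text
t [ 0.6445 -2.4129  0.0055] r [ 0.0007 -0.0002  0.0046]
0.8 [ 0.3215 -0.3413  0.2413] [-56.3  -9.7 109.2  -0.   80.5  38. ] [ 0.38 -0.48 -0.35] 0.08543715090706824 0.0
```

step_arm:
  increments:
    - {"rx": 0, "ry": 0, "rz": 0, "tx": 0.1, "ty": -0.2, "tz": 0, "jaw": 0}
    - {"rx": 0, "ry": 0, "rz": 0, "tx": 0.2, "ty": -0.42, "tz": 0, "jaw": 0}
    - {"rx": 0, "ry": 0, "rz": 0, "tx": 0.3, "ty": -0.64, "tz": 0, "jaw": 0}
    - {"rx": 0, "ry": 0, "rz": 0, "tx": 0.35, "ty": -0.85, "tz": 0, "jaw": 0}
    - {"rx": 0, "ry": 0, "rz": 0, "tx": 0.4, "ty": -1.0, "tz": 0, "jaw": 0}

```text
clock: 1.3
ee_pos: [0.4172, -0.1485, 0.2412]
tool_rot: [[0.997, -0.08, -0.0], [-0.08, -0.997, 0.0], [-0.0, -0.0, -1.0]]
ft_force: [-0.5, 0.3, 0.3]
grip_width: 0.0856
finger_force: 0.0
```

step_arm:
  increments:
    - {"rx": 0, "ry": 0, "rz": 0, "tx": 0.1, "ty": -0.2, "tz": 0, "jaw": 0}
    - {"rx": 0, "ry": 0, "rz": 0, "tx": 0.15, "ty": -0.42, "tz": 0, "jaw": 0}
    - {"rx": 0, "ry": 0, "rz": 0, "tx": 0.2, "ty": -0.64, "tz": 0, "jaw": 0}
    - {"rx": 0, "ry": 0, "rz": 0, "tx": 0.24, "ty": -0.85, "tz": 0, "jaw": 0}
    - {"rx": 0, "ry": 0, "rz": 0, "tx": 0.24, "ty": -1.0, "tz": 0, "jaw": 0}
    - {"rx": 0, "ry": 0, "rz": 0, "tx": 0.24, "ty": -1.0, "tz": 0, "jaw": 0}

```text
clock: 1.9
ee_pos: [0.4812, 0.0481, 0.2409]
tool_rot: [[0.997, -0.077, -0.001], [-0.077, -0.997, 0.001], [-0.001, -0.001, -1.0]]
ft_force: [0.0, 0.3, -0.9]
grip_width: 0.0854
finger_force: 0.0
```

```bash
python3 d.py .487 .130 .24
```

```text
t [-0.0023 -0.4105  0.005 ] r [-0.0009  0.0007  0.0046]
1.9 [0.4812 0.0481 0.2409] [ -3.7  -7.5 107.2   0.   80.3  90.7] [ 0.02  0.29 -0.94] 0.08542315907096545 0.0
```

step_arm:
  increments:
    - {"rx": 0, "ry": 0, "rz": 0, "tx": 0, "ty": -0.2, "tz": 0, "jaw": 0}
    - {"rx": 0, "ry": 0, "rz": 0, "tx": 0, "ty": -0.36, "tz": 0, "jaw": 0}
    - {"rx": 0, "ry": 0, "rz": 0, "tx": 0, "ty": -0.41, "tz": 0, "jaw": 0}
    - {"rx": 0, "ry": 0, "rz": 0, "tx": 0, "ty": -0.41, "tz": 0, "jaw": 0}
    - {"rx": 0, "ry": 0, "rz": 0, "tx": 0, "ty": -0.41, "tz": 0, "jaw": 0}

```text
clock: 2.4
ee_pos: [0.4872, 0.1264, 0.241]
tool_rot: [[0.997, -0.08, -0.0], [-0.08, -0.997, -0.001], [-0.0, 0.001, -1.0]]
ft_force: [0.9, 1.0, -0.8]
grip_width: 0.0857
finger_force: 0.0
```

```bash
python3 - <<'E'
from h import *
s=robot.sense();c=robot.capture("wrist");M=np.array(c["mount"])
z=c["z_map"]; v,u=np.mgrid[:480,:640]
P=np.stack([(u-c["cx"])/c["fx"]*z,(v-c["cy"])/c["fy"]*z,z],-1)
W=(P@M[:3,:3].T+M[:3,3])@np.array(s["tool_rot"]).T+s["ee_pos"]; W[z==0]=np.nan
m=(W[...,2]>.125)&(W[...,2]<.145)&(np.hypot(W[...,0]-.487,W[...,1]-.13)<.06)
Q=W[m];print(len(Q),cv2.minEnclosingCircle(Q[:,:2].astype(np.float32)),np.median(Q,0))
cv2.imwrite("pics/w1.png",c["color"][...,::-1])
E
python3 d.py .487 .130 .08
```

```text
5705 ((0.48701444268226624, 0.12875495851039886), 0.02998374029994011) [0.48876364 0.12860636 0.1342992 ]
t [-0.0021 -0.019   0.8055] r [ 0.0011  0.0003 -0.0008]
2.45 [0.4872 0.1263 0.2411] [  5.6  -4.6 104.6  -0.   80.1 100.2] [ 0.3  -0.08 -0.06] 0.08507843128033185 0.0
```

View pics/w1.png

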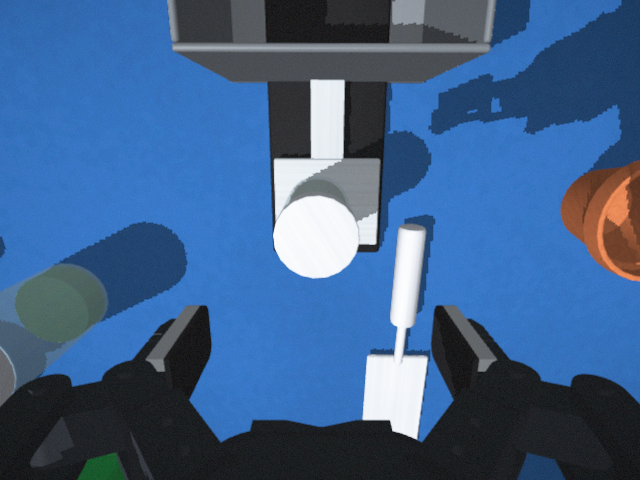

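The wrist view shows the jar cap at (316,236) on the pedal, slightly left of its middle. Its centre is measured at (0.487, 0.129) with radius 30 mm, which agrees with the other cameras, so I'll descend.

step_arm:
  increments:
    - {"rx": 0, "ry": 0, "rz": 0, "tx": 0, "ty": -0.012, "tz": 0.1, "jaw": 0}
    - {"rx": 0, "ry": 0, "rz": 0, "tx": 0, "ty": -0.012, "tz": 0.2, "jaw": 0}
    - {"rx": 0, "ry": 0, "rz": 0, "tx": 0, "ty": -0.012, "tz": 0.3, "jaw": 0}
    - {"rx": 0, "ry": 0, "rz": 0, "tx": 0, "ty": -0.012, "tz": 0.4, "jaw": 0}
    - {"rx": 0, "ry": 0, "rz": 0, "tx": 0, "ty": -0.012, "tz": 0.48, "jaw": 0}
    - {"rx": 0, "ry": 0, "rz": 0, "tx": 0, "ty": -0.012, "tz": 0.56, "jaw": 0}
    - {"rx": 0, "ry": 0, "rz": 0, "tx": 0, "ty": -0.012, "tz": 0.64, "jaw": 0}
    - {"rx": 0, "ry": 0, "rz": 0, "tx": 0, "ty": -0.012, "tz": 0.71, "jaw": 0}
    - {"rx": 0, "ry": 0, "rz": 0, "tx": 0, "ty": -0.012, "tz": 0.77, "jaw": 0}
    - {"rx": 0, "ry": 0, "rz": 0, "tx": 0, "ty": -0.012, "tz": 0.81, "jaw": 0}
    - {"rx": 0, "ry": 0, "rz": 0, "tx": 0, "ty": -0.012, "tz": 0.81, "jaw": 0}
    - {"rx": 0, "ry": 0, "rz": 0, "tx": 0, "ty": -0.012, "tz": 0.81, "jaw": 0}

```text
clock: 3.65
ee_pos: [0.4874, 0.1303, 0.0796]
tool_rot: [[0.997, -0.079, 0.0], [-0.079, -0.997, 0.0], [0.0, -0.0, -1.0]]
ft_force: [-0.5, -0.3, 0.6]
grip_width: 0.0851
finger_force: 0.0
```

```bash
python3 d.py .487 .129 .08
```

```text
t [-0.0013  0.0068 -0.0021] r [-0.     -0.0004  0.001 ]
3.65 [0.4874 0.1303 0.0796] [  6.    5.8 112.6  -0.   61.5 100.6] [-0.47 -0.26  0.62] 0.08513614772468572 0.0
```

step_arm:
  increments:
    - {"rx": 0, "ry": 0, "rz": 0, "tx": 0, "ty": 0.006, "tz": 0, "jaw": 0.1}
    - {"rx": 0, "ry": 0, "rz": 0, "tx": 0, "ty": 0.006, "tz": 0, "jaw": 0.2}
    - {"rx": 0, "ry": 0, "rz": 0, "tx": 0, "ty": 0.006, "tz": 0, "jaw": 0.24}
    - {"rx": 0, "ry": 0, "rz": 0, "tx": 0, "ty": 0.006, "tz": 0, "jaw": 0.28}
    - {"rx": 0, "ry": 0, "rz": 0, "tx": 0, "ty": 0.006, "tz": 0, "jaw": 0.32}
    - {"rx": 0, "ry": 0, "rz": 0, "tx": 0, "ty": 0.006, "tz": 0, "jaw": 0.36}
    - {"rx": 0, "ry": 0, "rz": 0, "tx": 0, "ty": 0.006, "tz": 0, "jaw": 0.5}
    - {"rx": 0, "ry": 0, "rz": 0, "tx": 0, "ty": 0.006, "tz": 0, "jaw": 1}
    - {"rx": 0, "ry": 0, "rz": 0, "tx": 0, "ty": 0.006, "tz": 0, "jaw": 1}
    - {"rx": 0, "ry": 0, "rz": 0, "tx": 0, "ty": 0.006, "tz": 0, "jaw": 1}
  newtons: 50

```text
clock: 4.65
ee_pos: [0.4873, 0.1295, 0.0799]
tool_rot: [[0.997, -0.079, 0.001], [-0.079, -0.997, 0.001], [0.001, -0.001, -1.0]]
ft_force: [-1.9, 2.7, 4.7]
grip_width: 0.059
finger_force: 50.6
```

```bash
python3 d.py .487 .129 .08
```

```text
t [-0.0013  0.0027 -0.0004] r [-0.0007 -0.0008  0.0012]
4.65 [0.4873 0.1295 0.0799] [  5.9   5.7 112.7   0.   61.5 100.4] [-1.92  2.73  4.68] 0.05904976017428176 50.55341586470604
```

step_arm:
  increments:
    - {"rx": 0, "ry": 0, "rz": 0, "tx": 0, "ty": 0, "tz": -0.003, "jaw": 1}
    - {"rx": 0, "ry": 0, "rz": 0, "tx": 0, "ty": 0, "tz": -0.008, "jaw": 1}
    - {"rx": 0, "ry": 0, "rz": 0, "tx": 0, "ty": 0, "tz": -0.014, "jaw": 1}
    - {"rx": 0, "ry": 0, "rz": 0, "tx": 0, "ty": 0, "tz": -0.02, "jaw": 1}
    - {"rx": 0, "ry": 0, "rz": 0, "tx": 0, "ty": 0, "tz": -0.026, "jaw": 1}
    - {"rx": 0, "ry": 0, "rz": 0, "tx": 0, "ty": 0, "tz": -0.032, "jaw": 1}
    - {"rx": 0, "ry": 0, "rz": 0, "tx": 0, "ty": 0, "tz": -0.038, "jaw": 1}
    - {"rx": 0, "ry": 0, "rz": 0, "tx": 0, "ty": 0, "tz": -0.044, "jaw": 1}
    - {"rx": 0, "ry": 0, "rz": 0, "tx": 0, "ty": 0, "tz": -0.05, "jaw": 1}
    - {"rx": 0, "ry": 0, "rz": 0, "tx": 0, "ty": 0, "tz": -0.056, "jaw": 1}
  newtons: 60

```text
clock: 5.65
ee_pos: [0.4868, 0.1291, 0.0905]
tool_rot: [[0.997, -0.079, -0.001], [-0.079, -0.997, -0.0], [-0.001, 0.0, -1.0]]
ft_force: [-0.7, 0.3, -3.4]
grip_width: 0.0589
finger_force: 61.7
```

```bash
python3 d.py .487 .129 .08
python3 - <<'E'
from h import *
b=robot.capture("scene");cv2.imwrite("pics/s2.png",b["color"][...,::-1][100:420,280:640])
E
```

```text
t [0.0013 0.0003 0.0525] r [0.0003 0.0007 0.0011]
5.65 [0.4868 0.1291 0.0905] [  5.9   4.8 112.4  -0.   62.8 100.4] [-0.74  0.32 -3.44] 0.058936278918850366 61.6514191031456
```

View pics/s2.png

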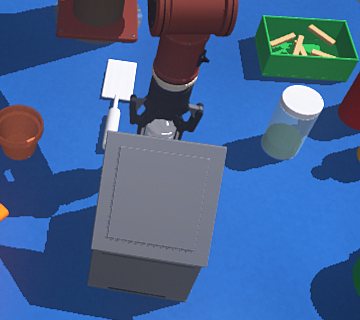

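The crop shows the jar held between the fingers at (160,125) and the lid already tilting down as the pedal follows. The force of -3.4 N matches jar weight less spring, so I'll keep lifting slowly.

step_arm:
  increments:
    - {"rx": 0, "ry": 0, "rz": 0, "tx": 0, "ty": 0, "tz": -0.006, "jaw": 1}
    - {"rx": 0, "ry": 0, "rz": 0, "tx": 0, "ty": 0, "tz": -0.012, "jaw": 1}
    - {"rx": 0, "ry": 0, "rz": 0, "tx": 0, "ty": 0, "tz": -0.018, "jaw": 1}
    - {"rx": 0, "ry": 0, "rz": 0, "tx": 0, "ty": 0, "tz": -0.024, "jaw": 1}
    - {"rx": 0, "ry": 0, "rz": 0, "tx": 0, "ty": 0, "tz": -0.03, "jaw": 1}
    - {"rx": 0, "ry": 0, "rz": 0, "tx": 0, "ty": 0, "tz": -0.036, "jaw": 1}
    - {"rx": 0, "ry": 0, "rz": 0, "tx": 0, "ty": 0, "tz": -0.042, "jaw": 1}
    - {"rx": 0, "ry": 0, "rz": 0, "tx": 0, "ty": 0, "tz": -0.048, "jaw": 1}
    - {"rx": 0, "ry": 0, "rz": 0, "tx": 0, "ty": 0, "tz": -0.054, "jaw": 1}
    - {"rx": 0, "ry": 0, "rz": 0, "tx": 0, "ty": 0, "tz": -0.06, "jaw": 1}
    - {"rx": 0, "ry": 0, "rz": 0, "tx": 0, "ty": 0, "tz": -0.066, "jaw": 1}
    - {"rx": 0, "ry": 0, "rz": 0, "tx": 0, "ty": 0, "tz": -0.072, "jaw": 1}
    - {"rx": 0, "ry": 0, "rz": 0, "tx": 0, "ty": 0, "tz": -0.078, "jaw": 1}
    - {"rx": 0, "ry": 0, "rz": 0, "tx": 0, "ty": 0, "tz": -0.084, "jaw": 1}
    - {"rx": 0, "ry": 0, "rz": 0, "tx": 0, "ty": 0, "tz": -0.091, "jaw": 1}
    - {"rx": 0, "ry": 0, "rz": 0, "tx": 0, "ty": 0, "tz": -0.098, "jaw": 1}
    - {"rx": 0, "ry": 0, "rz": 0, "tx": 0, "ty": 0, "tz": -0.105, "jaw": 1}
    - {"rx": 0, "ry": 0, "rz": 0, "tx": 0, "ty": 0, "tz": -0.112, "jaw": 1}
    - {"rx": 0, "ry": 0, "rz": 0, "tx": 0, "ty": 0, "tz": -0.12, "jaw": 1}
    - {"rx": 0, "ry": 0, "rz": 0, "tx": 0, "ty": 0, "tz": -0.13, "jaw": 1}

```text
clock: 7.7
ee_pos: [0.4869, 0.1292, 0.1165]
tool_rot: [[0.997, -0.079, -0.0], [-0.079, -0.997, 0.0], [-0.0, -0.0, -1.0]]
ft_force: [0.6, -0.9, -7.9]
grip_width: 0.0591
finger_force: 62.2
```

step_arm:
  increments:
    - {"rx": 0, "ry": 0, "rz": 0, "tx": 0, "ty": 0, "tz": -0.03, "jaw": 1}
    - {"rx": 0, "ry": 0, "rz": 0, "tx": 0, "ty": 0, "tz": -0.08, "jaw": 1}
    - {"rx": 0, "ry": 0, "rz": 0, "tx": 0, "ty": 0, "tz": -0.15, "jaw": 1}
    - {"rx": 0, "ry": 0, "rz": 0, "tx": 0, "ty": 0, "tz": -0.23, "jaw": 1}
    - {"rx": 0, "ry": 0, "rz": 0, "tx": 0, "ty": 0, "tz": -0.31, "jaw": 1}
    - {"rx": 0, "ry": 0, "rz": 0, "tx": 0, "ty": 0, "tz": -0.38, "jaw": 1}
    - {"rx": 0, "ry": 0, "rz": 0, "tx": 0, "ty": 0, "tz": -0.43, "jaw": 1}
    - {"rx": 0, "ry": 0, "rz": 0, "tx": 0, "ty": 0, "tz": -0.45, "jaw": 1}
    - {"rx": 0, "ry": 0, "rz": 0, "tx": 0, "ty": 0, "tz": -0.45, "jaw": 1}

```text
clock: 8.6
ee_pos: [0.4873, 0.1292, 0.2072]
tool_rot: [[0.997, -0.079, 0.001], [-0.079, -0.997, 0.0], [0.001, -0.0, -1.0]]
ft_force: [0.8, 0.4, -7.0]
grip_width: 0.0593
finger_force: 62.4
```

```bash
python3 d.py .5514 -.3655 .20
python3 - <<'E'
from h import *
a=robot.capture("top");W=cloud(a);sub=W[90:215,170:295].reshape(-1,3)
print("max z bin region",np.nanpercentile(sub[:,2],[50,90,99]))
cv2.imwrite("pics/t3.png",a["color"][...,::-1])
E
```

```text
t [0.5158 2.4403 0.0361] r [-0.0003 -0.0015  0.001 ]
8.6 [0.4873 0.1292 0.2072] [  5.9  -3.1 106.8  -0.   76.2 100.4] [ 0.83  0.41 -6.97] 0.05930767143947008 62.42840141057968
max z bin region [0.15646544 0.16129806 0.54510994]
```

View pics/t3.png

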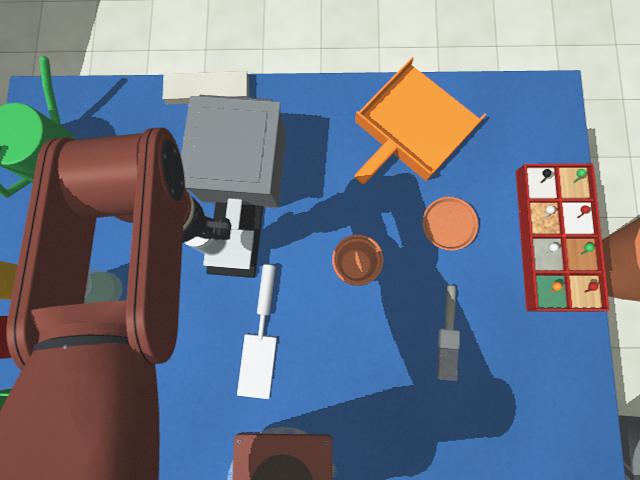

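The lid is now flat over the bin at (230,150) and the pedal plate is clear. Next I carry the jar over the flowerpot (underside about 150 mm up) to the saucer.

step_arm:
  increments:
    - {"rx": 0, "ry": 0, "rz": 0, "tx": 0.01, "ty": 0.05, "tz": 0, "jaw": 1}
    - {"rx": 0, "ry": 0, "rz": 0, "tx": 0.03, "ty": 0.14, "tz": 0, "jaw": 1}
    - {"rx": 0, "ry": 0, "rz": 0, "tx": 0.06, "ty": 0.27, "tz": 0, "jaw": 1}
    - {"rx": 0, "ry": 0, "rz": 0, "tx": 0.09, "ty": 0.42, "tz": 0, "jaw": 1}
    - {"rx": 0, "ry": 0, "rz": 0, "tx": 0.12, "ty": 0.57, "tz": 0, "jaw": 1}
    - {"rx": 0, "ry": 0, "rz": 0, "tx": 0.15, "ty": 0.72, "tz": 0, "jaw": 1}
    - {"rx": 0, "ry": 0, "rz": 0, "tx": 0.18, "ty": 0.87, "tz": 0, "jaw": 1}

```text
clock: 9.35
ee_pos: [0.5084, -0.049, 0.2055]
tool_rot: [[0.997, -0.08, -0.002], [-0.08, -0.997, 0.0], [-0.002, 0.0, -1.0]]
ft_force: [0.8, -0.1, -6.8]
grip_width: 0.0588
finger_force: 62.8
```

step_arm:
  increments:
    - {"rx": 0, "ry": 0, "rz": 0, "tx": 0.03, "ty": 0.15, "tz": 0, "jaw": 1}
    - {"rx": 0, "ry": 0, "rz": 0, "tx": 0.06, "ty": 0.3, "tz": 0, "jaw": 1}
    - {"rx": 0, "ry": 0, "rz": 0, "tx": 0.09, "ty": 0.45, "tz": 0, "jaw": 1}
    - {"rx": 0, "ry": 0, "rz": 0, "tx": 0.12, "ty": 0.6, "tz": 0, "jaw": 1}
    - {"rx": 0, "ry": 0, "rz": 0, "tx": 0.15, "ty": 0.75, "tz": 0, "jaw": 1}
    - {"rx": 0, "ry": 0, "rz": 0, "tx": 0.18, "ty": 0.9, "tz": 0, "jaw": 1}

```text
clock: 9.95
ee_pos: [0.5298, -0.2312, 0.2052]
tool_rot: [[0.997, -0.08, -0.002], [-0.08, -0.997, 0.001], [-0.002, -0.001, -1.0]]
ft_force: [0.9, -0.1, -6.8]
grip_width: 0.0588
finger_force: 62.8
```

step_arm:
  increments:
    - {"rx": 0, "ry": 0, "rz": 0, "tx": 0.03, "ty": 0.15, "tz": 0, "jaw": 1}
    - {"rx": 0, "ry": 0, "rz": 0, "tx": 0.06, "ty": 0.3, "tz": 0, "jaw": 1}
    - {"rx": 0, "ry": 0, "rz": 0, "tx": 0.09, "ty": 0.43, "tz": 0, "jaw": 1}
    - {"rx": 0, "ry": 0, "rz": 0, "tx": 0.12, "ty": 0.53, "tz": 0, "jaw": 1}
    - {"rx": 0, "ry": 0, "rz": 0, "tx": 0.14, "ty": 0.6, "tz": 0, "jaw": 1}
    - {"rx": 0, "ry": 0, "rz": 0, "tx": 0.15, "ty": 0.63, "tz": 0, "jaw": 1}
    - {"rx": 0, "ry": 0, "rz": 0, "tx": 0.15, "ty": 0.64, "tz": 0, "jaw": 1}
    - {"rx": 0, "ry": 0, "rz": 0, "tx": 0.15, "ty": 0.64, "tz": 0, "jaw": 1}

```text
clock: 10.75
ee_pos: [0.5502, -0.3588, 0.2061]
tool_rot: [[0.997, -0.079, -0.001], [-0.079, -0.997, 0.001], [-0.001, -0.001, -1.0]]
ft_force: [-0.6, 0.8, -6.4]
grip_width: 0.0584
finger_force: 62.9
```

```bash
python3 d.py .5514 -.3655 .063;  python3 - <<'E'
from h import *
s=robot.sense();c=robot.capture("wrist");M=np.array(c["mount"])
z=c["z_map"]; v,u=np.mgrid[:480,:640]
P=np.stack([(u-c["cx"])/c["fx"]*z,(v-c["cy"])/c["fy"]*z,z],-1)
W=(P@M[:3,:3].T+M[:3,3])@np.array(s["tool_rot"]).T+s["ee_pos"]; W[z==0]=np.nan
m=(W[...,2]>.013)&(W[...,2]<.024)&(np.hypot(W[...,0]-.5514,W[...,1]+.3655)<.075)
Q=W[m];print(len(Q),cv2.minEnclosingCircle(Q[:,:2].astype(np.float32)),np.median(Q,0))
cv2.imwrite("pics/w2.png",c["color"][...,::-1])
E
```

```text
t [0.0092 0.0335 0.7154] r [-0.001   0.001   0.0015]
10.75 [ 0.5502 -0.3588  0.2061] [-40.   18.   83.8   0.   78.3  54.5] [-0.64  0.81 -6.44] 0.058368507120866296 62.86554604768753
2157 ((0.5520840883255005, -0.3664339780807495), 0.06149400398135185) [ 0.57911614 -0.37823024  0.01685122]
```

View pics/w2.png

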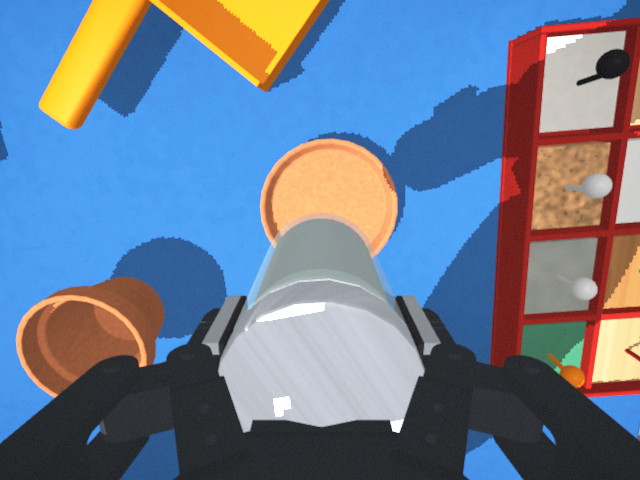

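The wrist view shows the jar upright in the grip, with the saucer rim centred at about (329,203) in the image. It's measured at (0.552, -0.366) with radius 61.5 mm, so I'll descend, slowing near the floor.

step_arm:
  increments:
    - {"rx": 0, "ry": 0, "rz": 0, "tx": 0.01, "ty": 0.036, "tz": 0.04, "jaw": 1}
    - {"rx": 0, "ry": 0, "rz": 0, "tx": 0.01, "ty": 0.036, "tz": 0.1, "jaw": 1}
    - {"rx": 0, "ry": 0, "rz": 0, "tx": 0.01, "ty": 0.036, "tz": 0.17, "jaw": 1}
    - {"rx": 0, "ry": 0, "rz": 0, "tx": 0.01, "ty": 0.036, "tz": 0.24, "jaw": 1}
    - {"rx": 0, "ry": 0, "rz": 0, "tx": 0.01, "ty": 0.036, "tz": 0.31, "jaw": 1}
    - {"rx": 0, "ry": 0, "rz": 0, "tx": 0.01, "ty": 0.036, "tz": 0.38, "jaw": 1}
    - {"rx": 0, "ry": 0, "rz": 0, "tx": 0.01, "ty": 0.036, "tz": 0.44, "jaw": 1}
    - {"rx": 0, "ry": 0, "rz": 0, "tx": 0.01, "ty": 0.036, "tz": 0.5, "jaw": 1}
    - {"rx": 0, "ry": 0, "rz": 0, "tx": 0.01, "ty": 0.036, "tz": 0.55, "jaw": 1}
    - {"rx": 0, "ry": 0, "rz": 0, "tx": 0.01, "ty": 0.036, "tz": 0.59, "jaw": 1}
    - {"rx": 0, "ry": 0, "rz": 0, "tx": 0.01, "ty": 0.036, "tz": 0.62, "jaw": 1}
    - {"rx": 0, "ry": 0, "rz": 0, "tx": 0.01, "ty": 0.036, "tz": 0.64, "jaw": 1}
    - {"rx": 0, "ry": 0, "rz": 0, "tx": 0.01, "ty": 0.036, "tz": 0.65, "jaw": 1}
    - {"rx": 0, "ry": 0, "rz": 0, "tx": 0.01, "ty": 0.036, "tz": 0.66, "jaw": 1}
    - {"rx": 0, "ry": 0, "rz": 0, "tx": 0.01, "ty": 0.036, "tz": 0.67, "jaw": 1}
    - {"rx": 0, "ry": 0, "rz": 0, "tx": 0.01, "ty": 0.036, "tz": 0.68, "jaw": 1}
    - {"rx": 0, "ry": 0, "rz": 0, "tx": 0.01, "ty": 0.036, "tz": 0.68, "jaw": 1}

```text
clock: 12.5
ee_pos: [0.5517, -0.3667, 0.0703]
tool_rot: [[0.997, -0.079, -0.0], [-0.079, -0.997, 0.0], [-0.0, -0.0, -1.0]]
ft_force: [-0.4, 0.1, -6.1]
grip_width: 0.0587
finger_force: 63.0
```

```bash
python3 d.py .552 -.366 .063
```

```text
t [ 0.0012 -0.0034  0.0365] r [-0.0002  0.0003  0.0011]
12.5 [ 0.5517 -0.3667  0.0703] [-40.4  26.2  88.4  -0.   65.4  54.1] [-0.41  0.06 -6.12] 0.05874250043443853 62.97800347208977
```

Still carrying the full weight, so I'll lower gently, 1 mm per row.

step_arm:
  increments:
    - {"rx": 0, "ry": 0, "rz": 0, "tx": 0, "ty": 0, "tz": 0.005, "jaw": 1}
    - {"rx": 0, "ry": 0, "rz": 0, "tx": 0, "ty": 0, "tz": 0.01, "jaw": 1}
    - {"rx": 0, "ry": 0, "rz": 0, "tx": 0, "ty": 0, "tz": 0.015, "jaw": 1}
    - {"rx": 0, "ry": 0, "rz": 0, "tx": 0, "ty": 0, "tz": 0.02, "jaw": 1}
    - {"rx": 0, "ry": 0, "rz": 0, "tx": 0, "ty": 0, "tz": 0.025, "jaw": 1}
    - {"rx": 0, "ry": 0, "rz": 0, "tx": 0, "ty": 0, "tz": 0.03, "jaw": 1}
    - {"rx": 0, "ry": 0, "rz": 0, "tx": 0, "ty": 0, "tz": 0.03, "jaw": 1}
    - {"rx": 0, "ry": 0, "rz": 0, "tx": 0, "ty": 0, "tz": 0.03, "jaw": 1}

```text
clock: 13.3
ee_pos: [0.5518, -0.3667, 0.0644]
tool_rot: [[0.997, -0.079, -0.0], [-0.079, -0.997, 0.0], [-0.0, -0.0, -1.0]]
ft_force: [-0.2, -0.2, -6.8]
grip_width: 0.0592
finger_force: 63.0
```

step_arm:
  increments:
    - {"rx": 0, "ry": 0, "rz": 0, "tx": 0, "ty": 0, "tz": 0.003, "jaw": 1}
    - {"rx": 0, "ry": 0, "rz": 0, "tx": 0, "ty": 0, "tz": 0.006, "jaw": 1}
    - {"rx": 0, "ry": 0, "rz": 0, "tx": 0, "ty": 0, "tz": 0.009, "jaw": 1}
    - {"rx": 0, "ry": 0, "rz": 0, "tx": 0, "ty": 0, "tz": 0.009, "jaw": 1}
    - {"rx": 0, "ry": 0, "rz": 0, "tx": 0, "ty": 0, "tz": 0.009, "jaw": 1}

```text
clock: 13.8
ee_pos: [0.5519, -0.3668, 0.0632]
tool_rot: [[0.997, -0.079, 0.0], [-0.079, -0.997, -0.0], [0.0, 0.0, -1.0]]
ft_force: [-2.4, 1.0, -1.3]
grip_width: 0.0589
finger_force: 63.0
```

Contact made: the wrist force dropped from -6.8 to -1.3 N. I'll ease down a touch more and open gradually.

step_arm:
  increments:
    - {"rx": 0, "ry": 0, "rz": 0, "tx": 0, "ty": 0, "tz": 0.002, "jaw": 1}
    - {"rx": 0, "ry": 0, "rz": 0, "tx": 0, "ty": 0, "tz": 0.002, "jaw": 0.4}
    - {"rx": 0, "ry": 0, "rz": 0, "tx": 0, "ty": 0, "tz": 0.002, "jaw": 0.33}
    - {"rx": 0, "ry": 0, "rz": 0, "tx": 0, "ty": 0, "tz": 0.002, "jaw": 0.3}
    - {"rx": 0, "ry": 0, "rz": 0, "tx": 0, "ty": 0, "tz": 0.002, "jaw": 0.27}
    - {"rx": 0, "ry": 0, "rz": 0, "tx": 0, "ty": 0, "tz": 0.002, "jaw": 0.24}
    - {"rx": 0, "ry": 0, "rz": 0, "tx": 0, "ty": 0, "tz": 0.002, "jaw": 0.2}
    - {"rx": 0, "ry": 0, "rz": 0, "tx": 0, "ty": 0, "tz": 0.002, "jaw": 0.1}
    - {"rx": 0, "ry": 0, "rz": 0, "tx": 0, "ty": 0, "tz": 0.002, "jaw": 0}
    - {"rx": 0, "ry": 0, "rz": 0, "tx": 0, "ty": 0, "tz": 0.002, "jaw": 0}
    - {"rx": 0, "ry": 0, "rz": 0, "tx": 0, "ty": 0, "tz": 0.002, "jaw": 0}
    - {"rx": 0, "ry": 0, "rz": 0, "tx": 0, "ty": 0, "tz": 0.002, "jaw": 0}
  newtons: 20

```text
clock: 15.0
ee_pos: [0.5519, -0.3668, 0.0623]
tool_rot: [[0.997, -0.079, 0.0], [-0.079, -0.997, -0.0], [0.0, -0.0, -1.0]]
ft_force: [-0.4, -0.6, -0.3]
grip_width: 0.0852
finger_force: 0.0
```

step_arm:
  increments:
    - {"rx": 0, "ry": 0, "rz": 0, "tx": 0, "ty": 0, "tz": -0.03, "jaw": 0}
    - {"rx": 0, "ry": 0, "rz": 0, "tx": 0, "ty": 0, "tz": -0.1, "jaw": 0}
    - {"rx": 0, "ry": 0, "rz": 0, "tx": 0, "ty": 0, "tz": -0.2, "jaw": 0}
    - {"rx": 0, "ry": 0, "rz": 0, "tx": 0, "ty": 0, "tz": -0.32, "jaw": 0}
    - {"rx": 0, "ry": 0, "rz": 0, "tx": 0, "ty": 0, "tz": -0.45, "jaw": 0}
    - {"rx": 0, "ry": 0, "rz": 0, "tx": 0, "ty": 0, "tz": -0.6, "jaw": 0}
    - {"rx": 0, "ry": 0, "rz": 0, "tx": 0, "ty": 0, "tz": -0.75, "jaw": 0}
    - {"rx": 0, "ry": 0, "rz": 0, "tx": 0, "ty": 0, "tz": -0.88, "jaw": 0}
    - {"rx": 0, "ry": 0, "rz": 0, "tx": 0, "ty": 0, "tz": -0.95, "jaw": 0}
    - {"rx": 0, "ry": 0, "rz": 0, "tx": 0, "ty": 0, "tz": -0.95, "jaw": 0}
    - {"rx": 0, "ry": 0, "rz": 0, "tx": 0, "ty": 0, "tz": -0.95, "jaw": 0}

```text
clock: 16.1
ee_pos: [0.5516, -0.3665, 0.2517]
tool_rot: [[0.997, -0.079, -0.0], [-0.079, -0.997, 0.0], [-0.0, -0.0, -1.0]]
ft_force: [0.4, -0.0, -0.4]
grip_width: 0.0853
finger_force: 0.0
```

Run:
```python
from h import *
s=robot.sense();print(s["clock"],s["ee_pos"],s["ft_force"]);c=robot.capture("wrist");M=np.array(c["mount"])
z=c["z_map"]; v,u=np.mgrid[:480,:640]
P=np.stack([(u-c["cx"])/c["fx"]*z,(v-c["cy"])/c["fy"]*z,z],-1)
W=(P@M[:3,:3].T+M[:3,3])@np.array(s["tool_rot"]).T+s["ee_pos"]; W[z==0]=np.nan
d=np.hypot(W[...,0]-.552,W[...,1]+.366)
for lo,hi,r in((.108,.128,.06),(.0135,.024,.075)):
    Q=W[(W[...,2]>lo)&(W[...,2]<hi)&(d<r)];print(len(Q),cv2.minEnclosingCircle(Q[:,:2].astype(np.float32)),np.median(Q,0))
T=cloud(robot.capture("top"));sub=T[110:190,195:265].reshape(-1,3);print("lid",np.nanpercentile(sub[:,2],[5,50,95]))
V=T[235:270,205:250].reshape(-1,3);V=V[(V[:,2]>.03)&(V[:,2]<.07)];print("pedal",len(V),np.median(V[:,2]))
cv2.imwrite("pics/w3.png",c["color"][...,::-1])
```

```text
16.1 [ 0.5516012  -0.36651597  0.25172949] [ 0.37801084 -0.00415678 -0.36354395]
4732 ((0.5518777370452881, -0.36776989698410034), 0.030083265155553818) [ 0.55353475 -0.36780041  0.11734826]
1874 ((0.5516743063926697, -0.3661600351333618), 0.06153091788291931) [ 0.57349446 -0.366437    0.01689043]
lid [0.15554451 0.1587693  0.16128483]
pedal 1457 0.0546296645532248
```

View pics/w3.png

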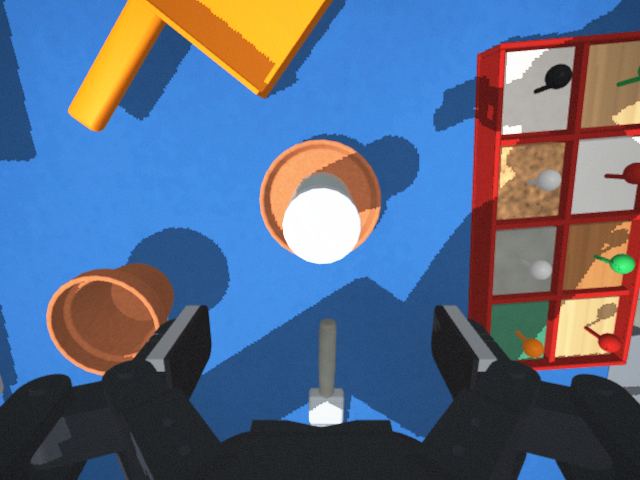

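The jar (cap at (321,226)) stands in the saucer (rim centre (320,200)). Its top is at 117 mm, within 2 mm of the saucer's centre. The pedal is up at 55 mm, the lid is shut at 158 mm, and the gripper is clear.

```bash
python3 -c "
from workcell import robot
print(robot.sign_off())"
```

```text
the job is handed in; nothing more can be done
None
```

The job is handed in: I lifted the jar off over about 3 s so the lid sank shut without slamming, then stood it upright in the saucer within about 2 mm of its centre and let go; sign-off returned no verdict.

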